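Rocket on its stand, nose cone held ready for glue

TASK

Stand the white rocket body upright, fins down, centred on the small round top of the display stand and let go of it. Then take the bigger of the two white nose cones, carry it over the aluminium frame without bumping the frame, and finish still holding it, point up and still, straight above the rocket's open mouth, about a centimetre clear of the rim and touching nothing, ready for glue. Do not disturb the smaller nose cone or anything else standing about.

Things in the scene. Friction and masses are not known exactly. Their poses are not given: they have to be found in the camera images.
- rocket_mid (a point): the rocket body, a white printed tube, open at the top and closed at the bottom, 44 mm outside and 36 mm inside diameter, 100 mm tall, about 0.11 kg, standing upright on the table on the left. This point is on its axis half-way up, 50 mm above its flat 44 mm foot; z points up along the tube. Three thin fins, 120 degrees apart, reach 39 mm from the axis, from 6 to 46 mm above the foot; above that the tube is plain and can be gripped.
- rocket_mouth (a point): centre of the rocket body's open mouth, in the plane of its rim, 100 mm above its foot; z points out of the mouth
- stand_top (a point): the display stand: centre of the upper face of its small round plywood top, 36 mm across, 70 mm above the table, on a thin aluminium post over a 100 mm round plywood base 12 mm thick; fixed to the table
- nose_mid (a point): the bigger nose cone: white print, 62 mm tall, 44 mm in diameter, about 0.05 kg, standing point up on the table. This point is on its axis half-way up, 31 mm above its foot; z points to the tip. From the foot up: a spigot of 34 mm diameter and 10 mm height that goes into the rocket's mouth, a straight skirt 44 mm across from 10 to 34 mm (grip here), then the rounded cone.
- nose_foot (a point): centre of the flat underside of the bigger nose cone's spigot, 31 mm below nose_mid
- spare_mid (a point): the smaller nose cone, not to be used: same shape and height but only 30 mm in diameter, standing upright near the bigger one (the two may have changed places). Point on its axis 31 mm above its foot.
- frame_top (a point): the low frame of 20 mm aluminium profile that stands, fixed, between the nose cones and the stand: the middle of the upper face of its top beam, 130 mm above the table. Its x axis runs along the beam (420 mm long, 20 mm wide), y points towards the stand's side. A second beam runs below (top at 60 mm); its two feet are 100 mm long across the beam and 20 mm high.
- green_rocket: a finished green printed rocket about 207 mm tall, 90 mm over its fins, standing on the table at the back; origin under its centre; not to be disturbed
- skull: a white printed skull about 107 mm high, standing on the right of the table; origin under its centre; not to be disturbed
- tube: a short white open tube standing on the table, 60 mm across, 50 mm high, beyond the stand; origin under its centre; not to be disturbed
- gear: an orange printed gear lying flat, 72 mm across, 20 mm high at the hub; origin under its centre; not to be disturbed
- driver: a screwdriver lying on the table near the robot, 180 mm long; body origin under its middle; not to be disturbed
- glue: a small white bottle with a red cap, 40 mm across, 95 mm tall, standing near the robot; origin under its centre; not to be disturbed
Things that resemble listed ones, but are neither listed nor needed, are in the scene too. Leave any purple look-alike of the part that bears nose_mid alone.

How it is judged:
By the outcome, as a careful person would: the job done as asked, in the order asked, and still so for the second after the job is handed in, while the arm keeps its last pose, push and grip.
It also fails if it takes over 58 s, if anything falls off the work surface, if the arm or the gripper's body presses on something with over 40 N, if the wrist force passes 120 N, or if a joint passes its speed limit or range.

ROBOT

A 6-joint arm with a two-finger parallel gripper is mounted at the origin on the work surface. World frame = base frame: x ahead of the robot, y to its left, z up, the work surface at z = 0. Lengths are in m, angles in degrees, forces in N, time in s.
With the tool pointing down it reaches from about 0.4 to 0.825 m from the base axis. Payload 7 kg.
Tool frame: the origin (TCP) lies between the finger pads; the fingertips stand ctrl.nose_length ahead of it and the grasp point (between the pads) lies 2 mm behind it (ctrl.nose_length is the distance from the TCP to the fingertips, in m); z points along the fingers, y is the line along which they close (so a half turn about z gives the same grasp; the last joint's range is limited). The gripper opens to 88 mm and grips with 3 to 60 N. Pads are 19 mm wide; open, the fingers measure 130 mm over their backs; the gripper's body (78 mm by 193 mm) begins 47 mm behind the grasp point.
Start: joints at [-48.352, 20.546, 0.682, 0, -70.136, -16.507], TCP at [0.287, -0.611, 0.206] pointing down, gripper open.
Joint ranges: [-176.03, 176.03], [-82.01, 121.73], [-58.28, 71.71], [-173.87, 95.51], [-174.79, -0.11], [-173.66, 173.66]. Speed limits (degrees/s): [136.94, 136.94, 172.46, 180, 180, 180].

INTERFACE

Orientations are given as [roll, pitch, yaw] about the fixed x, y, z axes, in that order (R = Rz(yaw) Ry(pitch) Rx(roll)).
In Python, from plant import ctrl gives the robot as it stands.
- The arm moves only by the tool apply_moves, never from a script. Its argument "commands" is a list of rows, each a list of 3 entries, a list of its own where there are three numbers: the shift along the world's x, y, z in cm, then the turn about the world's z in rad, then the closure, from 0 (fully open) to 1 (shut). In form: [[[x, y, z], turn, jaw], ...]. A call has 1 to 20 rows; each row is the pose to reach, as a shift and turn from the pose commanded when the call began; what a row does not reach only later rows make up. A row lasts 1/12 s, in which the tool goes at most 41.7 mm and 7.16 degrees, less where a joint would pass 70% of its speed; a pose out of reach is approached as far as the arm can. A call with a gripper value outside its range is refused whole. The fingers move at their own pace and stop on an object; the grip force is fixed at half the most. Time passes only in rows, so rows that repeat a pose let the fingers close. It gives the time, the measured TCP pose, the force, the opening and the grip force at its end, in the units of the state.
- ctrl.get_obs(): the state, without advancing time (a new reading comes with each control period).
- ctrl.snapshot(name): name is "scene" or "top" or "wrist"; returns a dict with "img" (420x560x3 uint8, red, green, blue), "fx", "fy", "cx", "cy" (pixels), "T" (4x4, takes a point from camera to world coordinates). Camera axes: x right, y up, looking along -z (the intrinsics and any distortion apply to the point x, -y, -z); pixel columns grow to the right and rows downward; lengths in m; the calibration is good to about 2 mm. A picture is of the moment at which its call begins. There is no depth.
- ctrl.close_job(): hands the job in; it is judged then, once.
Trained networks look in a picture, given as the dict that the camera call returned (one of the last four; its "shot" number tells which), for a name from the list of things; names that differ only in an ending like _2 or _b are one class to them, and where a whole thing is asked for, a point or a joint stands for the part that bears it (a point fixed in the world has none). Each returns a list of dicts, best first, with "score" (0 to 1); they miss things now and then, are a little off and sometimes report something else, mostly with a low value. They report only what shows in the picture. A call takes as long as a camera call. They do not tell look-alikes from the thing itself.
- ctrl.search_frame(picture, target): "at" ([column, row] in pixels, amid what is visible of it).
- ctrl.spot_point(picture, target): "at" ([column, row] in pixels: a listed point, or the origin of a listed thing).
The state is a dict: "clock": time; "joint_pos": joint angles; "qvel": joint speeds; "tau": joint torques, N m; "tool_pos": TCP position; "orientation": TCP orientation; "force": force on the tool from outside, world axes, zero at the start; "moment": the same for the moment, N m; "opening": finger opening in m; "gripper_force": force on a finger pad.
Only numpy, scipy, OpenCV 4.12 (cv2) and the standard library are available. Lean on these libraries where they do the work, as an engineer would, in place of code of your own. Each camera call takes 0.05 s, during which the arm holds its last target. There are 200 camera calls.

## Working session

There is one attempt and no reset: what is moved stays moved. The work goes in short steps, Python scripts to look and compute and a tool call to move; the robot and the scene stay as the last step left them, time stands still between calls to the robot, and variables do not carry over. Pictures are saved under pics/ and viewed, at most 10 in all, crops included, and the job is handed in when it is done.

Besides the shell and the picture viewer there is one more tool, called after "Emit:" as name([rows], argument=value, ...), one row to a line, values as JSON. apply_moves: Moves the arm, as the interface text tells. Its arguments: {"type":"object","properties":{"commands":{"type":"array"}},"required":["commands"]}

```bash
mkdir -p pics
cat > h.py <<'E'
import numpy as np, cv2
from plant import ctrl
def save(p,n): cv2.imwrite('pics/%s.png'%n, p['img'][:,:,::-1])
def pix(p,X):
    c=np.linalg.inv(p['T'])@np.append(X,1); return np.array([p['cx']+p['fx']*c[0]/-c[2], p['cy']-p['fy']*c[1]/-c[2]])
def ray(p,uv):
    d=np.array([(uv[0]-p['cx'])/p['fx'],-(uv[1]-p['cy'])/p['fy'],-1]); return p['T'][:3,3],p['T'][:3,:3]@d
def atz(p,uv,z):
    o,d=ray(p,uv); return o+d*(z-o[2])/d[2]
E
python3 - <<'E'
from h import *
ps={n:ctrl.snapshot(n) for n in('scene','top')}
for n,p in ps.items():
    save(p,n+'0'); print(n,{k:v for k,v in p.items() if k not in('img','T')}, p['T'].round(3).tolist())
Z=dict(rocket_mid=.05,rocket_mouth=.1,stand_top=.07,nose_mid=.031,spare_mid=.031,frame_top=.13,green_rocket=0,skull=0,tube=0,gear=0,driver=0,glue=0)
for t,z in Z.items():
    for n,p in ps.items():
        print(t,n,[(np.round(r['at']).tolist(),round(r['score'],2),atz(p,r['at'],z).round(3)[:2].tolist()) for r in ctrl.spot_point(p,t)[:3]])
print(ctrl.get_obs(),ctrl.nose_length)
E
```

```text
scene {'fx': 414.63758322044777, 'fy': 414.63758322044777, 'cx': 286.30636724461954, 'cy': 211.00334550009558, 'shot': 1} [[0.253, -0.729, 0.636, 1.137], [0.967, 0.179, -0.181, -0.231], [0.018, 0.661, 0.75, 0.852], [0.0, 0.0, 0.0, 1.0]]
top {'fx': 440.6730969944752, 'fy': 440.6730969944752, 'cx': 277.17811307344857, 'cy': 210.04438343711746, 'shot': 2} [[0.004, 0.983, -0.185, 0.27], [-1.0, 0.003, -0.01, -0.078], [-0.01, 0.185, 0.983, 1.388], [0.0, 0.0, 0.0, 1.0]]
rocket_mid scene [([399.0, 189.0], 0.95, [0.451, 0.28])]
rocket_mid top [([163.0, 236.0], 0.73, [0.442, 0.286])]
rocket_mouth scene [([404.0, 173.0], 0.57, [0.443, 0.288])]
rocket_mouth top [([160.0, 236.0], 0.86, [0.433, 0.282])]
stand_top scene [([331.0, 218.0], 0.57, [0.524, 0.058])]
stand_top top [([237.0, 210.0], 0.79, [0.519, 0.06]), ([346.0, 291.0], 0.63, [0.277, -0.267])]
nose_mid scene [([169.0, 230.0], 0.73, [0.434, -0.337]), ([196.0, 206.0], 0.7, [0.365, -0.262])]
nose_mid top [([368.0, 240.0], 0.67, [0.433, -0.346]), ([340.0, 260.0], 0.67, [0.37, -0.257]), ([203.0, 264.0], 0.55, [0.356, 0.164])]
spare_mid scene [
[... 1061 characters left out ...]
.67, [0.36, 0.168])]
{'clock': 1.3, 'joint_pos': array([-4.83508424e+01,  2.05470208e+01,  6.82247783e-01,  1.84924720e-03,
       -7.01364047e+01, -1.65071023e+01]), 'qvel': array([ 0.01487853, -0.01718676, -0.05066528,  0.0013144 , -0.01620266,
        0.13141356]), 'tau': array([ 6.83915823e-04, -5.82383072e+01,  2.93308210e+01,  7.00291291e+00,
        1.23579122e-02, -2.72758558e-05]), 'tool_pos': array([ 0.28675118, -0.61104498,  0.2061618 ]), 'orientation': array([ 1.79999365e+02, -2.00214567e-03, -1.54857316e+02]), 'force': array([0.38420487, 0.21653455, 0.51281942]), 'moment': array([-0.02586111, -0.0086264 ,  0.00215509]), 'gripper_force': 0.0, 'opening': 0.08760883716218103} 0.017
```

Run:
```python
import cv2,numpy as np
a=cv2.imread('pics/scene0.png');b=cv2.imread('pics/top0.png')
c=cv2.resize(a[120:340,60:460],(800,440),interpolation=cv2.INTER_CUBIC);cv2.imwrite('pics/s1.png',c)
```

```text
(no output)
```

View pics/s1.png

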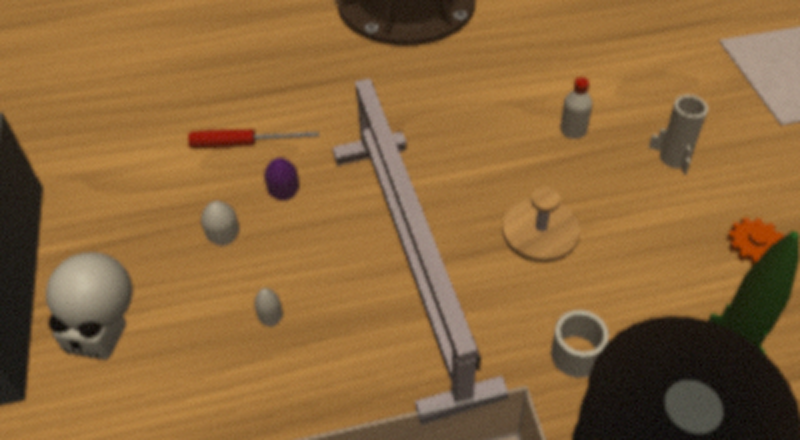

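View pics/top0.png

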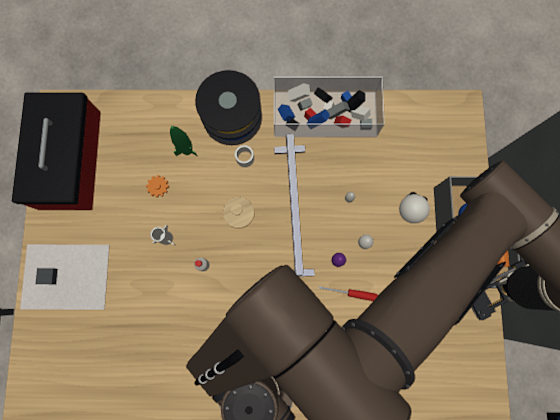

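Scene picture (the crop s1 is ×2 enlarged): there are three nose-cone candidates, in original scene pixels. White at (169,230) is about 44 mm wide, white at (190,272) is about 30 mm, and purple at (196,206) is the look-alike. The bigger white one at (169,230), world ≈ (0.434,-0.341), fits nose_mid. The rocket stands at (399,189), the stand at (331,218), and the frame lies between the two sides. I'm moving to above the rocket first.

Emit:
apply_moves([
  [[4, 4, 4], 0, 0],
  [[8, 8, 8], 0, 0],
  [[10, 12, 9], 0, 0],
  [[12, 16, 9], 0, 0],
  [[14, 20, 9], 0, 0],
  [[16, 24, 9], 0, 0],
  [[18, 28, 9], 0, 0],
  [[20, 32, 9], 0, 0],
  [[21, 36, 9], 0, 0],
  [[21, 40, 9], 0, 0],
  [[21, 44, 9], 0, 0],
  [[21, 48, 9], 0, 0],
  [[20.5, 52, 9], 0, 0],
  [[20, 56, 9], 0, 0],
  [[19.5, 60, 9], 0, 0],
  [[19, 64, 9], 0, 0],
  [[18, 68, 9], 0, 0],
  [[17.5, 72, 9], 0, 0],
  [[17, 76, 9], 0, 0],
  [[16.5, 80, 9], 0, 0],
])

```text
clock: 2.97
tool_pos: [0.4571, 0.1436, 0.2968]
orientation: [180.0, 0.1, -154.8]
force: [1.0, 0.1, -0.1]
opening: 0.0877
gripper_force: 0.0
```

Emit:
apply_moves([
  [[-0.5, 4, 0], 0, 0],
  [[-1, 8, -1], 0, 0],
  [[-1.2, 9.5, -3], 0, 0],
  [[-1.2, 9.5, -4], 0, 0],
  [[-1.2, 9.5, -4], 0, 0],
])

```text
clock: 3.38
tool_pos: [0.4445, 0.2366, 0.2537]
orientation: [-179.9, -0.2, -154.8]
force: [-0.9, -1.2, -0.3]
opening: 0.0876
gripper_force: 0.0
```

Run:
```python
from h import *
o=ctrl.get_obs(); print(o['clock'],o['tool_pos'],o['orientation'],o['joint_pos'].round(1))
p=ctrl.snapshot('wrist'); save(p,'w1')
for t,z in(('rocket_mouth',.1),('rocket_mid',.05)):
    print(t,[(np.round(r['at']).tolist(),round(r['score'],2),atz(p,r['at'],z).round(4).tolist()) for r in ctrl.spot_point(p,t)[:3]])
```

```text
3.3833 [0.44452823 0.23663201 0.25366062] [-179.93473974   -0.2428741  -154.75032481] [  50.4    2.7  -15.9   -0.   -71.7 -115.1]
rocket_mouth [([332.0, 208.0], 0.95, [0.4388, 0.2896, 0.1])]
rocket_mid [([327.0, 205.0], 0.89, [0.4458, 0.2938, 0.05])]
```

View pics/w1.png

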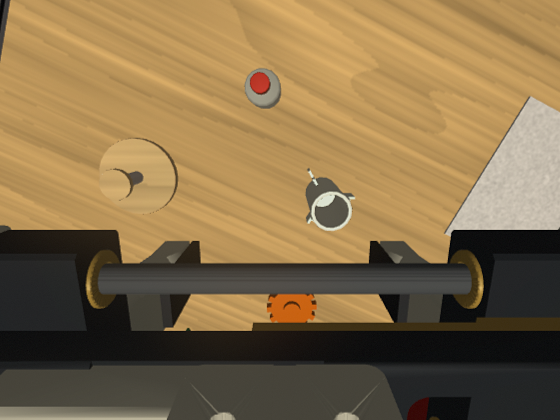

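The wrist picture shows the rocket mouth at about (332,211), the stand's top disc at (116,185) and the glue bottle at (262,85). I'll fit the rim and the disc directly.

Run:
```python
from h import *
p=ctrl.snapshot('wrist'); im=p['img'].astype(int); print(ctrl.get_obs()['tool_pos'])
m=((im.min(2)>185)).astype(np.uint8); m[:185]=0;m[235:]=0;m[:,:300]=0;m[:,358:]=0
ys,xs=np.nonzero(m); print(len(xs),xs.min(),xs.max(),ys.min(),ys.max())
h=cv2.convexHull(np.c_[xs,ys].astype(np.int32)); e=cv2.fitEllipse(h); print(e, atz(p,e[0],.1))
# model rim size
for X in((.439,.289),): 
    a=np.linspace(0,6.28,60); q=np.array([pix(p,(X[0]+.022*np.cos(t),X[1]+.022*np.sin(t),.1)) for t in a]); print(q.min(0),q.max(0))
for t,z in(('stand_top',.07),):
    print(t,[(np.round(r['at']).tolist(),round(r['score'],2),atz(p,r['at'],z).round(4).tolist()) for r in ctrl.spot_point(p,t)[:3]])
c=im[160:215,90:150]; q=cv2.resize(p['img'][150:250,80:380][:,:,::-1],(780,260)); cv2.imwrite('pics/c2.png',q)
print(p['T'].round(3))
```

```text
[0.446656   0.23602707 0.25736777]
382 309 354 189 226
((331.82318115234375, 207.7844696044922), (35.80118179321289, 49.899864196777344), 63.57579040527344) [0.44161998 0.28963225 0.1       ]
[311.75122907 184.98629195] [353.11722445 225.14282921]
stand_top [([120.0, 180.0], 0.78, [0.5204, 0.0641, 0.07])]
[[-0.424 -0.876 -0.228  0.385]
 [ 0.906 -0.41  -0.108  0.207]
 [ 0.001 -0.252  0.968  0.436]
 [ 0.     0.     0.     1.   ]]
```

View pics/c2.png

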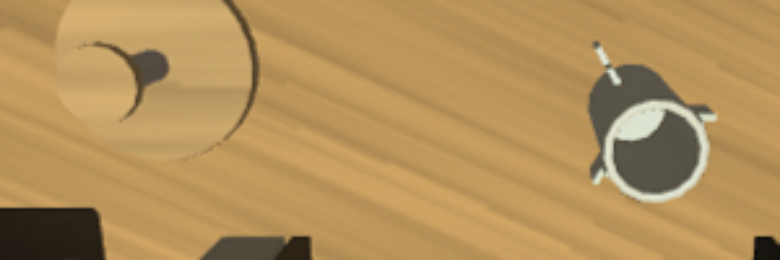

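Emit:
apply_moves([
  [[-0.4, 3, 0], 0, 0],
  [[-0.7, 5.3, -1], 0, 0],
  [[-0.7, 5.3, -4], 0, 0],
  [[-0.7, 5.3, -7], 0, 0],
  [[-0.7, 5.3, -10], 0, 0],
  [[-0.7, 5.3, -11], 0, 0],
  [[-0.7, 5.3, -11], 0, 0],
  [[-0.7, 5.3, -11], 0, 0],
  [[-0.7, 5.3, -11], 0, 0],
])

```text
clock: 4.38
tool_pos: [0.4403, 0.2904, 0.1484]
orientation: [179.9, 0.2, -154.9]
force: [1.0, 0.6, -0.4]
opening: 0.0878
gripper_force: 0.0
```

Run:
```python
from h import *
o=ctrl.get_obs(); print(o['clock'],o['tool_pos'],o['orientation'],np.abs(o['qvel']).max())
p=ctrl.snapshot('wrist'); save(p,'w3')
for t,z in(('rocket_mouth',.1),('stand_top',.07)):
    print(t,[(np.round(r['at']).tolist(),round(r['score'],2),atz(p,r['at'],z).round(4).tolist()) for r in ctrl.spot_point(p,t)[:3]])
a=np.linspace(0,6.28,60); q=np.array([pix(p,(.440+.022*np.cos(t),.2895+.022*np.sin(t),.1)) for t in a]); print(q.min(0),q.max(0))
```

```text
4.3833 [0.44027144 0.29037968 0.1483661 ] [ 1.79947804e+02  1.76755885e-01 -1.54869028e+02] 0.46078895820798776
rocket_mouth [([283.0, 220.0], 0.77, [0.4407, 0.2896, 0.1])]
stand_top []
[253.20101122 189.74172609] [313.68952315 247.7653545 ]
```

View pics/w3.png

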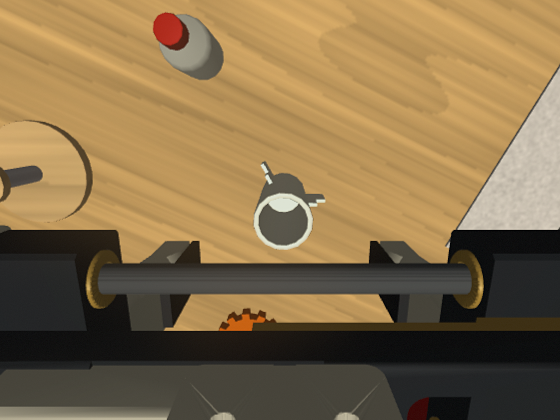

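The rim is centred at (283,221), so the rocket sits at (0.4407,0.2896), under the TCP to within 1 mm. I'm descending and gripping.

Emit:
apply_moves([
  [[0, -0.1, -2], 0, 0],
  [[0, -0.1, -4.5], 0, 0],
  [[0, -0.1, -6.5], 0, 0],
  [[0, -0.1, -7.6], 0, 0],
  [[0, -0.1, -7.8], 0, 0],
  [[0, -0.1, -7.8], 0, 0],
  [[0, -0.1, -7.8], 0, 0],
  [[0, -0.1, -7.8], 0, 1],
  [[0, -0.1, -7.8], 0, 1],
  [[0, -0.1, -7.8], 0, 1],
  [[0, -0.1, -7.8], 0, 1],
  [[0, -0.1, -7.8], 0, 1],
  [[0, -0.1, -7.8], 0, 1],
  [[0, -0.1, -7.8], 0, 1],
  [[0, -0.1, -7.8], 0, 1],
  [[0, -0.1, -7.8], 0, 1],
])

```text
clock: 5.87
tool_pos: [0.439, 0.2886, 0.0682]
orientation: [-180.0, -0.0, -154.9]
force: [0.2, -0.8, 0.7]
opening: 0.0434
gripper_force: 30.0
```

Emit:
apply_moves([
  [[0, 0, 2], 0, 1],
  [[0, 0, 5], 0, 1],
  [[0, 0, 8], 0, 1],
  [[0, 0, 10.5], 0, 1],
  [[0.7, -2, 11], 0, 1],
  [[1.5, -5, 11], 0, 1],
  [[2.5, -8, 11], 0, 1],
  [[4, -11, 11], 0, 1],
  [[5, -14, 11], 0, 1],
  [[6, -16, 11], 0, 1],
  [[6, -16, 11], 0, 1],
  [[6, -16, 11], 0, 1],
  [[6, -16, 11], 0, 1],
  [[6, -16, 11], 0, 1],
  [[6, -16, 11], 0, 1],
])

```text
clock: 7.12
tool_pos: [0.4987, 0.1294, 0.1781]
orientation: [180.0, -0.0, -154.8]
force: [-0.2, 0.0, -0.2]
opening: 0.0431
gripper_force: 30.0
```

Run:
```python
from h import *
o=ctrl.get_obs(); print(o['clock'],o['tool_pos'],o['orientation'],o['force'])
ps={n:ctrl.snapshot(n) for n in('wrist','scene','top')}
for n,p in ps.items():
    save(p,n+'4')
    for t,z in(('stand_top',.07),('rocket_mouth',o['tool_pos'][2]+.031)):
        print(n,t,[(np.round(r['at']).tolist(),round(r['score'],2),atz(p,r['at'],z).round(4).tolist()) for r in ctrl.spot_point(p,t)[:2]])
w=cv2.resize(ps['wrist']['img'][:300],(560,300));s=cv2.resize(ps['scene']['img'][150:270,270:420],(375,300),interpolation=cv2.INTER_CUBIC)
t=cv2.resize(ps['top']['img'][170:240,190:290],(425,298),interpolation=cv2.INTER_CUBIC)
c=np.zeros((600,800,3),np.uint8);c[:300,:560]=w;c[300:,:375]=s;c[300:598,375:]=t;cv2.imwrite('pics/c4.png',c[:,:,::-1])
```

```text
7.1167 [0.49873349 0.1294035  0.17810545] [ 1.79995164e+02 -3.31052985e-03 -1.54793275e+02] [-0.23919706  0.04719705 -0.23391419]
wrist stand_top [([205.0, 191.0], 0.56, [0.5202, 0.0607, 0.07])]
wrist rocket_mouth [([283.0, 270.0], 0.56, [0.501, 0.1298, 0.2091]), ([375.0, 79.0], 0.27, [0.4043, 0.1273, 0.2091])]
scene stand_top [([330.0, 219.0], 0.77, [0.5236, 0.0556, 0.07]), ([364.0, 166.0], 0.74, [0.3628, 0.2107, 0.07])]
scene rocket_mouth [([361.0, 167.0], 0.66, [0.5024, 0.123, 0.2091]), ([110.0, 283.0], 0.38, [0.6811, -0.4239, 0.2091])]
top stand_top [([236.0, 209.0], 0.86, [0.5222, 0.0602, 0.07])]
top rocket_mouth [([207.0, 208.0], 0.59, [0.4982, 0.1263, 0.2091])]
```

View pics/c4.png

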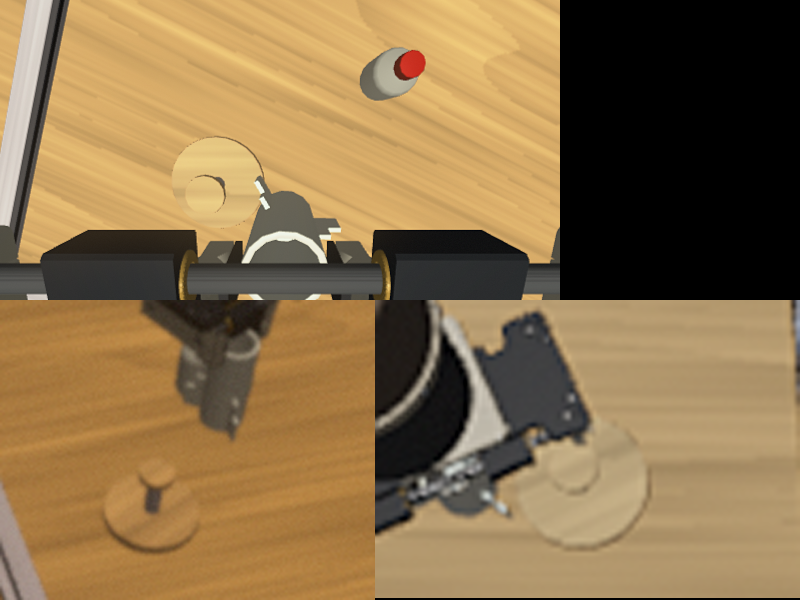

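Run:
```python
from h import *
o=ctrl.get_obs();t=o['tool_pos'];p=ctrl.snapshot('wrist'); q=ctrl.snapshot('scene');u=ctrl.snapshot('top')
print(t,atz(p,(204.5,194.5),.07),atz(q,(332.4,219.6),.07),atz(u,(236.8,209.2),.07))
a=np.linspace(0,6.28,200)
def c(x,y,z,r,pp=p): return np.array([pix(pp,(x+r*np.cos(s),y+r*np.sin(s),z)) for s in a])
r=c(t[0],t[1],t[2]+.031,.022);print('rim',r.min(0),r.max(0)); 
r=c(.521,.0605,.07,.018);print('disc',r.min(0),r.max(0));r=c(.521,.0605,.012,.05);print('base',r.min(0),r.max(0))
g=p['img'];m=(g[:270].min(2)>200);m[:,:235]=0;m[:,335:]=0;m[:228]=0;ys,xs=np.nonzero(m);print(xs.min(),xs.max(),ys.min())
```

```text
[0.49894373 0.12874515 0.17815673] [0.52350238 0.06084292 0.07      ] [0.52822623 0.06081832 0.07      ] [0.52097375 0.05922089 0.07      ]
rim [240.00445854 223.42207209] [329.44256239 306.12177311]
disc [185.07954199 171.90994396] [225.22663014 211.23031288]
base [170.97147609 133.16255832] [264.5315686  225.67877811]
243 334 228
```

Run:
```python
from h import *
from scipy.optimize import least_squares
o=ctrl.get_obs();t=o['tool_pos'];p=ctrl.snapshot('wrist');g=p['img'].min(2).astype(int)
print(g[218:242,284],g[218:246,265],g[218:246,303])
for i in range(150,225,1):pass
print(g[165:225,204].tolist()); print(g[194,172:240].tolist())
# first rim: outer edge points w3
w=cv2.imread('pics/w3.png').min(2).astype(int); print(w[185:256,283].tolist()); print(w[221,245:320].tolist())
```

```text
[ 86  86  86  86  86  86  85  85  86  86  85  83  83 148 231 233 232 225
 219 216 221 233 221 127] [ 86  85  85  84  85  85  85  85  86  85  86  86  86  86  85  83  91 159
 230 231 232 225 222 217 189 119  79  83] [ 85  84  85  84  85  85  84  84  84  85  84  84  84  84  84  83  83 142
 223 229 228 224 221 223 204 120  78  83]
[133, 133, 131, 130, 129, 126, 125, 125, 126, 116, 81, 102, 128, 127, 127, 127, 128, 128, 126, 127, 126, 125, 125, 124, 123, 123, 121, 121, 122, 122, 123, 124, 126, 128, 130, 131, 134, 135, 133, 132, 131, 132, 132, 130, 131, 128, 128, 127, 125, 124, 127, 125, 123, 121, 120, 118, 116, 116, 118, 116]
[113, 113, 109, 107, 107, 107, 108, 107, 108, 108, 108, 108, 109, 109, 115, 120, 120, 121, 122, 122, 122, 121, 121, 121, 122, 123, 122, 122, 122, 123, 123, 122, 122, 122, 122, 122, 122, 122, 122, 123, 123, 122, 124, 123, 123, 123, 123, 123, 122, 123, 124, 125, 114, 51, 77, 114, 112, 114, 116, 118, 119, 118, 119, 118, 119, 119, 120, 120]
[75, 75, 74, 75, 75, 75, 72, 83, 144, 208, 210, 199, 185, 179, 213, 211, 211, 211, 212, 211, 212, 211, 212, 212, 213, 214, 192, 94, 71, 75, 75, 74, 75, 75, 74, 75, 75, 74, 74, 75, 75, 74, 74, 74, 75, 75, 74, 74, 75, 75, 74, 74, 73, 73, 75, 74, 74, 73, 70, 82, 150, 214, 209, 190, 154, 89, 93, 92, 92, 90, 90]
[89, 91, 92, 92, 93, 94, 95, 89, 109, 185, 200, 203, 198, 155, 60, 70, 72, 72, 72, 73, 73, 74, 74, 73, 74, 74, 75, 74, 73, 74, 74, 75, 75, 74, 74, 74, 75, 75, 75, 74, 75, 75, 74, 75, 74, 75, 74, 73, 73, 74, 73, 73, 73, 72, 73, 72, 73, 73, 72, 73, 72, 68, 106, 189, 205, 198, 191, 160, 84, 89, 89, 90, 91, 90, 90]
```

Emit:
apply_moves([
  [[0.7, -2.2, 0], 0, 1],
  [[1.5, -4.5, 0], 0, 1],
  [[2, -6.2, 0], 0, 1],
  [[2.2, -6.8, 0], 0, 1],
  [[2.2, -6.8, -1], 0, 1],
  [[2.2, -6.8, -2], 0, 1],
  [[2.2, -6.8, -3], 0, 1],
  [[2.2, -6.8, -3.4], 0, 1],
  [[2.2, -6.8, -3.4], 0, 1],
  [[2.2, -6.8, -3.4], 0, 1],
  [[2.2, -6.8, -3.4], 0, 1],
  [[2.2, -6.8, -3.4], 0, 1],
])

```text
clock: 8.77
tool_pos: [0.5213, 0.061, 0.1446]
orientation: [-180.0, 0.0, -154.8]
force: [-0.4, -0.6, -1.0]
opening: 0.0433
gripper_force: 30.0
```

Run:
```python
from h import *
o=ctrl.get_obs();print(o['clock'],o['tool_pos'],o['force'])
p=ctrl.snapshot('scene');u=ctrl.snapshot('wrist')
s=cv2.resize(p['img'][150:270,260:400],(700,600),interpolation=cv2.INTER_CUBIC)
cv2.imwrite('pics/c5.png',s[:,:,::-1])
t=o['tool_pos']
for z in(t[2]-.069,t[2]-.023): 
  print([((pix(p,(t[0]+dx,t[1]+dy,z))-[260,150])*5).round() .tolist() for dx,dy in((0,0),(0,.022),(0,-.022),(.022,0))])
print([((pix(p,(.5215+dx,.0608+dy,.07))-[260,150])*5).round() .tolist() for dx,dy in((0,0),(0,.018),(0,-.018),(.018,0))])
```

```text
8.7667 [0.52128809 0.06101973 0.14459311] [-0.38710765 -0.63132687 -1.00860107]
[[359.0, 330.0], [401.0, 322.0], [317.0, 338.0], [374.0, 363.0]]
[[369.0, 268.0], [412.0, 260.0], [325.0, 276.0], [384.0, 301.0]]
[[358.0, 338.0], [392.0, 331.0], [323.0, 345.0], [369.0, 365.0]]
```

View pics/c5.png

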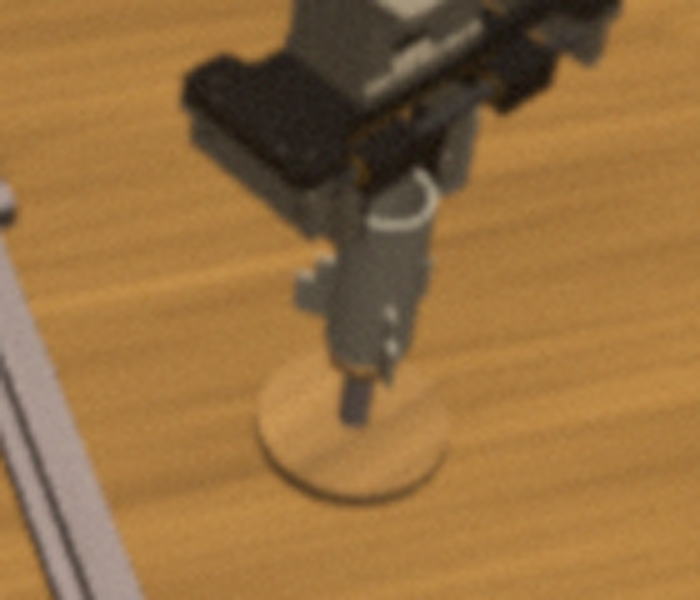

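Run:
```python
from h import *
p=ctrl.snapshot('scene');t=ctrl.get_obs()['tool_pos']
a=np.linspace(0,2*np.pi,400)
def ext(x,y,z,r):
    q=(np.array([pix(p,(x+r*np.cos(s),y+r*np.sin(s),z)) for s in a])-[260,150])*5; return q.min(0).round(),q.max(0).round()
print('base',ext(.5215,.0608,.012,.05));print('disc',ext(.5215,.0608,.07,.018));print('rim',ext(t[0],t[1],t[2]+.031,.022));print('foot',ext(t[0],t[1],t[2]-.069,.022))
for d in((.005,0),(0,.005)): print('rim+',d,ext(t[0]+d[0],t[1]+d[1],t[2]+.031,.022))
g=cv2.resize(p['img'][150:270,260:400],(700,600),interpolation=cv2.INTER_CUBIC).astype(int); sat=g.max(2)-g.min(2)
for r in(290,320,340): print(r,[int(v) for v in sat[r,300:440:5]])
for c in(345,360,375): print(c,[int(v) for v in sat[330:400:4,c]])
```

```text
base (array([250., 337.]), array([443., 489.]))
disc (array([321., 311.]), array([394., 366.]))
rim (array([332., 155.]), array([428., 223.]))
foot (array([314., 297.]), array([403., 364.]))
rim+ (0.005, 0) (array([336., 162.]), array([432., 231.]))
rim+ (0, 0.005) (array([343., 153.]), array([439., 221.]))
290 [30, 22, 24, 24, 22, 23, 20, 19, 21, 22, 22, 23, 23, 24, 22, 23, 21, 22, 22, 23, 26, 23, 23, 23, 33, 57, 87, 104]
320 [107, 105, 101, 96, 87, 60, 29, 21, 23, 22, 24, 26, 23, 24, 25, 24, 21, 22, 28, 29, 24, 22, 39, 69, 99, 108, 109, 109]
340 [108, 107, 109, 107, 102, 74, 38, 21, 21, 23, 23, 26, 23, 21, 25, 25, 26, 26, 30, 27, 24, 30, 58, 91, 105, 109, 108, 107]
345 [24, 24, 24, 23, 23, 23, 26, 36, 50, 57, 61, 59, 57, 56, 50, 42, 36, 32]
360 [25, 25, 23, 22, 22, 24, 24, 23, 34, 56, 70, 65, 47, 30, 23, 23, 22, 20]
375 [22, 23, 25, 25, 25, 26, 23, 24, 32, 45, 54, 58, 62, 72, 79, 84, 86, 89]
```

Scene crop: tube edges at columns 326 and 411, base ellipse at 258–448. Against the stand the rocket is about 1.5 mm too far in +y, with a gap of about 5 mm. I'm correcting and lowering.

Emit:
apply_moves([
  [[0, -0.1, -0.1], 0, 1],
  [[0, -0.1, -0.2], 0, 1],
  [[0, -0.1, -0.3], 0, 1],
  [[0, -0.1, -0.4], 0, 1],
  [[0, -0.1, -0.45], 0, 1],
  [[0, -0.1, -0.45], 0, 1],
  [[0, -0.1, -0.45], 0, 1],
])

```text
clock: 9.5
tool_pos: [0.521, 0.0596, 0.1396]
orientation: [-180.0, -0.0, -154.9]
force: [0.4, 0.0, 0.4]
opening: 0.0431
gripper_force: 30.0
```

Emit:
apply_moves([
  [[0, 0, -0.05], 0, 1],
  [[0, 0, -0.05], 0, 1],
  [[0, 0, -0.1], 0, 1],
  [[0, 0, -0.1], 0, 1],
  [[0, 0, -0.1], 0, 1],
])

```text
clock: 9.92
tool_pos: [0.521, 0.0596, 0.1387]
orientation: [-180.0, 0.0, -154.9]
force: [1.0, -1.2, -1.2]
opening: 0.0432
gripper_force: 30.0
```

Emit:
apply_moves([
  [[0, 0, -0.05], 0, 1],
  [[0, 0, -0.05], 0, 1],
  [[0, 0, -0.1], 0, 1],
  [[0, 0, -0.1], 0, 1],
  [[0, 0, -0.1], 0, 1],
])

```text
clock: 10.33
tool_pos: [0.5214, 0.0597, 0.1382]
orientation: [-180.0, 0.1, -154.8]
force: [-0.4, -0.4, 4.1]
opening: 0.0429
gripper_force: 30.0
```

Contact at 4 N. I'm releasing and rising.

Emit:
apply_moves([
  [[0, 0, 0], 0, 0.4],
  [[0, 0, 0], 0, 0.3],
  [[0, 0, 0], 0, 0.2],
  [[0, 0, 0], 0, 0],
  [[0, 0, 0], 0, 0],
  [[0, 0, 0], 0, 0],
  [[0, 0, 0], 0, 0],
  [[0, 0, 0], 0, 0],
  [[0, 0, 1], 0, 0],
  [[0, 0, 3], 0, 0],
  [[0, 0, 6], 0, 0],
  [[0, 0, 9], 0, 0],
  [[0, 0, 12], 0, 0],
  [[-2, 3, 14], 0, 0],
  [[-3, 5, 14], 0, 0],
  [[-3, 5, 14], 0, 0],
  [[-3, 5, 14], 0, 0],
  [[-3, 5, 14], 0, 0],
])

```text
clock: 11.83
tool_pos: [0.4909, 0.1096, 0.278]
orientation: [-180.0, 0.0, -154.8]
force: [-0.6, 0.2, -0.5]
opening: 0.0879
gripper_force: 0.0
```

Run:
```python
from h import *
o=ctrl.get_obs();t=o['tool_pos'];print(o['clock'],t,o['opening'])
w=ctrl.snapshot('wrist');p=ctrl.snapshot('scene');save(w,'w6')
for n,q in(('w',w),('s',p)):
  print(n,[(r['score'],np.round(r['at']),atz(q,r['at'],.17)) for r in ctrl.spot_point(q,'rocket_mouth')[:2]])
a=np.linspace(0,2*np.pi,400)
def ext(q,x,y,z,r):
    e=np.array([pix(q,(x+r*np.cos(s),y+r*np.sin(s),z)) for s in a]); return e.min(0).round(1).tolist(),e.max(0).round(1).tolist()
print('rim',ext(w,.521,.0597,.17,.022),'base',ext(w,.521,.0597,.012,.05))
c=np.zeros((600,800,3),np.uint8);c[:420,:560]=w['img'];c[300:,400:]=cv2.resize(p['img'][160:280,270:430],(400,300),interpolation=cv2.INTER_CUBIC);cv2.imwrite('pics/c6.png',c[:,:,::-1])
```

```text
11.8333 [0.49087352 0.10955597 0.27799105] 0.08787303823521918
w [(0.67, array([220., 210.]), array([0.52244749, 0.05962993, 0.17      ]))]
s [(0.87, array([339., 191.]), array([0.52709211, 0.06652655, 0.17      ])), (0.39, array([349., 295.]), array([ 0.7880622 , -0.00686074,  0.17      ]))]
rim ([196.4, 184.3], [244.9, 231.1]) base ([205.9, 142.8], [278.4, 214.7])
```

View pics/c6.png

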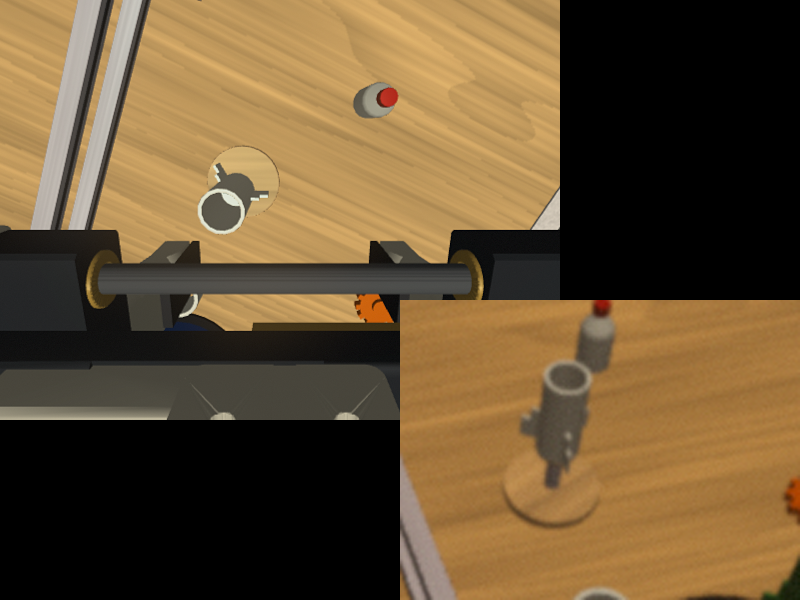

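The rocket stands upright, centred on the stand to within 1 mm (rim at (221,211), base at (243,181)). Next I go to the bigger nose cone, turning 90° so the fingers stay away from the purple one.

Emit:
apply_moves([
  [[0, -3, 0], 0.12, 0],
  [[-0.5, -7, 0], 0.24, 0],
  [[-1, -11, 0], 0.36, 0],
  [[-1.5, -15, 0], 0.48, 0],
  [[-2, -19, 0], 0.6, 0],
  [[-2.5, -23, 0], 0.72, 0],
  [[-3, -27, 0], 0.84, 0],
  [[-3.5, -31, 0], 0.96, 0],
  [[-4, -35, 0], 1.08, 0],
  [[-4.5, -39, 0], 1.2, 0],
  [[-5.2, -42, 0], 1.32, 0],
  [[-5.7, -45, 0], 1.44, 0],
  [[-5.7, -45, -1], 1.57, 0],
  [[-5.7, -45, -3], 1.57, 0],
  [[-5.7, -45, -6], 1.57, 0],
  [[-5.7, -45, -9], 1.57, 0],
  [[-5.7, -45, -10], 1.57, 0],
  [[-5.7, -45, -10], 1.57, 0],
  [[-5.7, -45, -10], 1.57, 0],
])

```text
clock: 13.62
tool_pos: [0.4342, -0.3409, 0.1782]
orientation: [179.9, -0.0, -64.9]
force: [-0.0, -0.9, 0.6]
opening: 0.0877
gripper_force: 0.0
```

Run:
```python
from h import *
o=ctrl.get_obs();t=o['tool_pos'];print(o['clock'],t,o['orientation'],o['joint_pos'].round(1))
w=ctrl.snapshot('wrist');save(w,'w7')
for n,z in (('nose_mid',.031),('nose_foot',0),('spare_mid',.031)):
  print(n,[(r['score'],np.round(r['at']),atz(w,r['at'],z).round(4)) for r in ctrl.spot_point(w,n)[:3]])
a=np.linspace(0,2*np.pi,400)
def ext(q,x,y,z,r):
    e=np.array([pix(q,(x+r*np.cos(s),y+r*np.sin(s),z)) for s in a]); return e.min(0).round(1).tolist(),e.max(0).round(1).tolist()
print('skirt',ext(w,.434,-.341,.034,.022),ext(w,.434,-.341,.010,.022),pix(w,(.434,-.341,.062)))
```

```text
13.6167 [ 0.43416269 -0.3409092   0.17823722] [ 1.79946524e+02 -9.62962923e-03 -6.49045353e+01] [-17.8  10.2 -17.3   0.  -62.5  42.8]
nose_mid [(0.96, array([286., 200.]), array([ 0.4289, -0.3355,  0.031 ])), (0.75, array([298., 287.]), array([ 0.3756, -0.2514,  0.031 ]))]
nose_foot [(0.57, array([284., 195.]), array([ 0.4297, -0.3328,  0.    ])), (0.34, array([142., 180.]), array([ 0.5803, -0.2817,  0.    ]))]
spare_mid [(0.91, array([141., 180.]), array([ 0.5709, -0.2918,  0.031 ]))]
skirt ([262.4, 171.8], [305.9, 214.3]) ([263.9, 168.6], [304.4, 208.5]) [284.14848909 199.56233957]
```

View pics/w7.png

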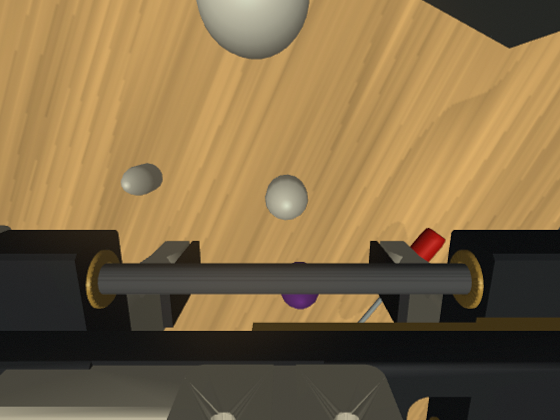

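Wrist picture: bigger white cone at (286,197), spare at (142,180), purple behind the rod at (300,290), skull at the top edge. This confirms the larger white cone in the middle. I'm correcting, descending and gripping.

Emit:
apply_moves([
  [[-0.4, 0.2, -2], 0, 0],
  [[-0.4, 0.2, -5], 0, 0],
  [[-0.4, 0.2, -8], 0, 0],
  [[-0.4, 0.2, -10.5], 0, 0],
  [[-0.4, 0.2, -12.5], 0, 0],
  [[-0.4, 0.2, -14], 0, 0],
  [[-0.4, 0.2, -15], 0, 0],
  [[-0.4, 0.2, -15.5], 0, 0],
  [[-0.4, 0.2, -15.5], 0, 0],
  [[-0.4, 0.2, -15.5], 0, 0],
  [[-0.4, 0.2, -15.5], 0, 1],
  [[-0.4, 0.2, -15.5], 0, 1],
  [[-0.4, 0.2, -15.5], 0, 1],
  [[-0.4, 0.2, -15.5], 0, 1],
  [[-0.4, 0.2, -15.5], 0, 1],
  [[-0.4, 0.2, -15.5], 0, 1],
  [[-0.4, 0.2, -15.5], 0, 1],
  [[-0.4, 0.2, -15.5], 0, 1],
  [[-0.4, 0.2, -15.5], 0, 1],
])

```text
clock: 15.4
tool_pos: [0.4301, -0.3384, 0.0227]
orientation: [-180.0, -0.0, -64.9]
force: [0.6, -0.2, -0.8]
opening: 0.0354
gripper_force: 25.8
```

Run:
```python
from h import *
o=ctrl.get_obs();print(o['clock'],o['tool_pos'],o['force'],o['moment'],o['opening'],o['gripper_force'])
w=ctrl.snapshot('wrist');p=ctrl.snapshot('scene')
c=np.zeros((600,800,3),np.uint8);c[:420,:560]=w['img'];c[300:,400:]=cv2.resize(p['img'][160:280,100:260],(400,300),interpolation=cv2.INTER_CUBIC);cv2.imwrite('pics/c8.png',c[:,:,::-1])
o=ctrl.get_obs();print(o['opening'],o['gripper_force'])
```

```text
15.4 [ 0.43009794 -0.33836835  0.02266591] [ 0.61131022 -0.20893586 -0.77341075] [-0.00380691  0.14816969 -0.03763316] 0.0353780522774119 25.83950127940625
0.034890892433333785 25.827412786893547
```

View pics/c8.png

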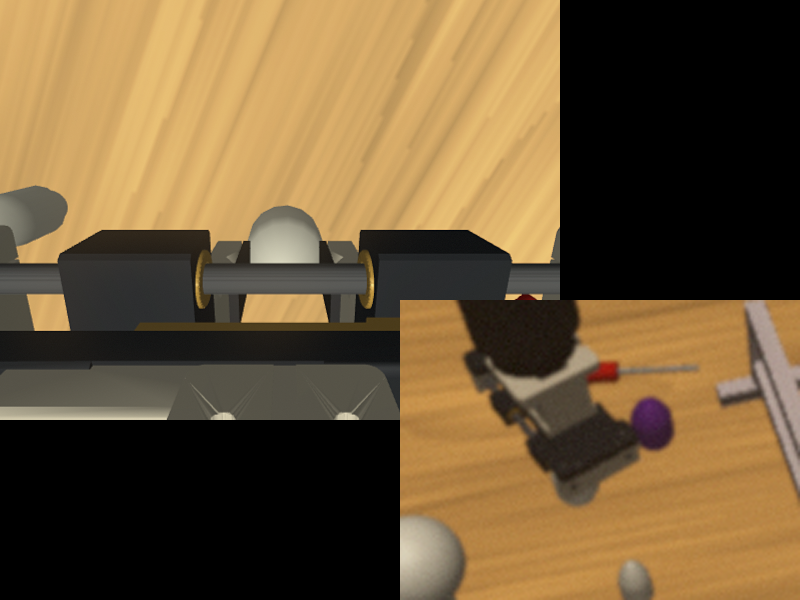

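Run:
```python
from h import *
w=ctrl.snapshot('wrist')
o=ctrl.get_obs();t=o['tool_pos'];print(t,o['opening'],o['gripper_force'])
a=np.linspace(0,2*np.pi,400)
def ext(q,x,y,z,r):
    e=np.array([pix(q,(x+r*np.cos(s),y+r*np.sin(s),z)) for s in a]); return e.min(0).round(1).tolist(),e.max(0).round(1).tolist()
for d in(0,.004,.008,.012):
  x,y=t[0]+.41*d,t[1]-.906*d
  print(d,ext(w,x,y,.034,.022),ext(w,x,y,.010,.022),pix(w,(x,y,.062)))
```

```text
[ 0.42987709 -0.33829189  0.02253651] 0.035211486756274286 25.82783585647121
0 ([243.8, 212.7], [323.8, 287.5]) ([248.5, 202.3], [319.3, 269.3]) [283.72303522 273.79622493]
0.004 ([243.7, 205.4], [324.1, 281.1]) ([248.4, 195.8], [319.5, 263.6]) [283.83053536 265.9291193 ]
0.008 ([243.6, 198.1], [324.5, 274.6]) ([248.3, 189.3], [319.8, 257.7]) [283.93946785 257.95719143]
0.012 ([243.4, 190.7], [324.8, 268.1]) ([248.2, 182.8], [320.1, 251.9]) [284.0498615  249.87833227]
```

Run:
```python
from h import *
w=ctrl.snapshot('wrist');g=w['img'].astype(int);o=ctrl.get_obs();print(o['opening'],o['gripper_force'],o['tool_pos'])
for r in(208,215,225,235,245,255,262,296,310): print(r,[ '%d/%d'%(g[r,c].mean(),g[r,c,0]-g[r,c,2]) for c in range(212,360,6)])
print('col285',[ '%d/%d'%(g[r,285].mean(),g[r,285,0]-g[r,285,2]) for r in range(198,330,4)])
# w7 silhouette
v=cv2.imread('pics/w7.png').astype(int); m=((v.max(2)-v.min(2))<40)&(v.mean(2)>60); m=m.astype(np.uint8); m[:160]=0;m[228:]=0
n,l,s,c=cv2.connectedComponentsWithStats(m)
for i in range(1,n):
    if s[i][4]>200: print(s[i],c[i])
t=o['tool_pos']
for z in(.0057,.0227,.045): print(z,[pix(w,(t[0]+s*.0176*.906,t[1]+s*.0176*.424,z)).round(0) for s in(-1,1)])
```

```text
0.03551425525618847 25.82759801996872 [ 0.4298343  -0.33830361  0.02253501]
208 ['170/113', '167/112', '166/112', '162/109', '163/110', '160/108', '163/110', '162/109', '157/105', '157/107', '100/13', '103/18', '101/18', '99/18', '94/16', '170/114', '158/106', '162/109', '157/107', '160/107', '162/108', '154/104', '150/102', '161/108', '162/109']
215 ['167/113', '166/112', '162/111', '160/108', '161/109', '161/108', '163/110', '159/108', '110/26', '109/19', '109/20', '109/17', '107/19', '103/18', '101/18', '97/18', '97/23', '161/107', '160/108', '160/108', '159/107', '145/98', '157/107', '159/107', '165/112']
225 ['165/112', '164/110', '160/107', '161/107', '159/107', '162/110', '161/107', '110/17', '122/19', '137/20', '152/22', '156/23', '154/23', '151/22', '142/21', '130/20', '105/17', '91/14', '159/106', '161/108', '146/97', '155/105', '156/106', '163/112', '160/107']
235 ['165/112', '159/107', '159/108', '159/107', '161/109', '161/107', '154/102', '140/20', '162/24', '166/23', '170/22', '170/23', '169/23', '166/23', '160/22', '154/22', '145/21', '128/18', '110/43', '161/108', '15
[... 1161 characters left out ...]
157/105', '159/108', '165/113', '163/110', '162/110', '156/105', '54/30', '52/5', '50/3', '83/16', '84/16', '19/-2']
col285 ['153/101', '155/103', '96/14', '103/18', '106/18', '120/18', '141/20', '155/21', '161/22', '167/23', '173/23', '179/24', '183/24', '188/25', '192/25', '196/25', '190/25', '52/7', '71/6', '80/6', '91/5', '91/6', '89/5', '83/6', '137/77', '166/113', '168/112', '169/112', '162/109', '154/103', '156/106', '120/84', '57/49']
[121 163  41  32 983] [141.29704985 179.0508647 ]
[ 265  175   43   45 1485] [286.00875421 197.01346801]
0.0057 [array([312., 234.]), array([256., 234.])]
0.0227 [array([314., 244.]), array([254., 244.])]
0.045 [array([318., 259.]), array([250., 259.])]
```

The silhouette fits a 44 mm cone centred between the pads, but the reading is 35 mm. I'll do a small test lift and check that the cone follows.

Emit:
apply_moves([
  [[0, 0, 0.2], 0, 1],
  [[0, 0, 0.5], 0, 1],
  [[0, 0, 0.8], 0, 1],
  [[0, 0, 1], 0, 1],
  [[0, 0, 1], 0, 1],
  [[0, 0, 1], 0, 1],
])

```text
clock: 16.1
tool_pos: [0.4301, -0.3384, 0.0329]
orientation: [-180.0, -0.0, -64.9]
force: [-0.4, 0.3, 0.3]
opening: 0.0352
gripper_force: 25.8
```

Run:
```python
from h import *
w=ctrl.snapshot('wrist');save(w,'w9');g=w['img'].astype(int);o=ctrl.get_obs();print(o['clock'],o['opening'],o['gripper_force'],o['tool_pos'],o['force'],o['moment'])
for r in(208,215,225,235,255,262): print(r,[ '%d/%d'%(g[r,c].mean(),g[r,c,0]-g[r,c,2]) for c in range(236,336,6)])
print('col285',[ '%d/%d'%(g[r,285].mean(),g[r,285,0]-g[r,285,2]) for r in range(190,330,4)])
```

```text
16.15 0.035318673246191416 25.827037773560733 [ 0.43003331 -0.33834847  0.03277665] [-0.77074472  1.29003872 -0.49494542] [-0.00186481  0.12814619  0.02339988]
208 ['162/108', '160/108', '163/109', '163/110', '157/105', '157/107', '101/13', '104/18', '102/19', '98/18', '95/16', '167/114', '161/107', '163/108', '160/109', '160/108', '159/108']
215 ['161/108', '160/108', '163/110', '160/107', '112/26', '109/19', '110/19', '107/18', '106/17', '104/17', '100/18', '97/18', '97/23', '157/106', '160/107', '162/109', '149/101']
225 ['159/106', '162/110', '160/107', '110/19', '121/19', '138/21', '152/22', '155/21', '153/22', '150/22', '142/20', '130/20', '104/16', '91/14', '162/110', '154/103', '153/102']
235 ['161/108', '161/107', '154/102', '141/21', '163/23', '166/23', '169/23', '169/24', '168/23', '166/21', '161/23', '154/21', '145/20', '129/18', '110/43', '154/103', '158/107']
255 ['89/20', '36/14', '33/13', '173/23', '184/25', '190/25', '194/25', '196/25', '194/26', '189/25', '182/25', '175/23', '165/22', '153/20', '27/10', '30/8', '103/20']
262 ['32/12', '34/12', '33/13', '167/23', '177/23', '185/24', '190/25', '192/24', '190/25', '185/24', '178/23', '168/22', '159/21', '145/20', '27/9', '29/8', '25/6']
col285 ['151/102', '153/101', '154/103', '158/107', '96/14', '102/18', '106/18', '120/18', '141/21', '155/22', '161/22', '167/22', '172/23', '178/23', '183/25', '189/24', '192/25', '196/25', '189/26', '52/8', '70/6', '81/5', '90/6', '90/5', '90/6', '83/5', '140/79', '169/111', '164/111', '155/104', '156/105', '159/107', '162/109', '122/86', '57/48']
```

The picture is identical after lifting, so the cone is held firmly. I'm carrying it high over the frame.

Emit:
apply_moves([
  [[0, 0, 2], 0, 1],
  [[0, 0, 5], 0, 1],
  [[0, 0, 8], 0, 1],
  [[0, 0, 11], 0, 1],
  [[0, 0, 14], 0, 1],
  [[0, 0, 17], 0, 1],
  [[0, 0, 19.5], 0, 1],
  [[0.5, 2, 20], 0, 1],
  [[1, 5, 20], 0, 1],
  [[1.8, 8, 20], 0, 1],
  [[2.5, 11, 20], 0, 1],
  [[3.2, 14, 20], 0, 1],
  [[4, 17, 20], 0, 1],
  [[4.6, 20, 20], 0, 1],
  [[5.3, 23, 20], 0, 1],
  [[6, 26, 20], 0, 1],
  [[6.6, 29, 20], 0, 1],
  [[7.2, 31, 20], 0, 1],
  [[7.6, 32.5, 20], 0, 1],
  [[7.6, 32.5, 20], 0, 1],
])

```text
clock: 17.82
tool_pos: [0.5066, -0.011, 0.2324]
orientation: [-180.0, 0.0, -64.8]
force: [0.6, -0.2, -0.7]
opening: 0.0354
gripper_force: 25.8
```

Emit:
apply_moves([
  [[0.3, 1.5, 0], 0, 1],
  [[0.7, 3.5, 0], 0, 1],
  [[1.1, 5.5, 0], 0, 1],
  [[1.5, 7, 0], 0, 1],
  [[1.5, 7.3, 0], 0, 1],
  [[1.5, 7.3, 0], 0, 1],
  [[1.5, 7.3, 0], 0, 1],
  [[1.5, 7.3, 0], 0, 1],
])

```text
clock: 18.48
tool_pos: [0.5207, 0.059, 0.2326]
orientation: [180.0, -0.0, -64.9]
force: [-0.6, 0.2, -0.2]
opening: 0.0352
gripper_force: 25.8
```

Run:
```python
from h import *
o=ctrl.get_obs();t=o['tool_pos'];print(o['clock'],t,o['opening'],o['force'])
P={n:ctrl.snapshot(n) for n in('wrist','scene','top')}
for n,q in P.items():
  save(q,n+'10'); f=t[2]-.0227
  for k,z in(('rocket_mouth',.17),('nose_mid',f+.031),('nose_foot',f),('stand_top',.07),('rocket_mid',.12)):
    print(n,k,[(round(r['score'],2),np.round(r['at']),atz(q,r['at'],z).round(4)[:2]) for r in ctrl.spot_point(q,k)[:2]])
g=P['wrist']['img'].astype(int)
for r in(208,225,255): print(r,[ '%d/%d'%(g[r,c].mean(),g[r,c,0]-g[r,c,2]) for c in range(236,336,6)])
s=P['scene'];print('pred nose_mid',pix(s,(t[0],t[1],f+.031)),'mouth',pix(s,(.5215,.06,.17)))
```

```text
18.4833 [0.52074643 0.05896748 0.23263693] 0.035209807026417655 [-0.62674889  0.23040288 -0.1893801 ]
wrist rocket_mouth [(0.77, array([280., 215.]), array([0.5236, 0.0604]))]
wrist nose_mid [(0.78, array([279., 254.]), array([0.5217, 0.0627]))]
wrist nose_foot []
wrist stand_top []
wrist rocket_mid [(0.68, array([278., 202.]), array([0.525 , 0.0626]))]
scene rocket_mouth [(0.61, array([337., 189.]), array([0.522 , 0.0632]))]
scene nose_mid [(0.71, array([201., 204.]), array([ 0.5607, -0.2436])), (0.55, array([343., 164.]), array([0.5158, 0.0704]))]
scene nose_foot [(0.77, array([335., 174.]), array([0.5106, 0.0585])), (0.68, array([201., 216.]), array([ 0.5647, -0.2483]))]
scene stand_top [(0.95, array([332., 217.]), array([0.5196, 0.0614]))]
scene rocket_mid [(0.94, array([334., 204.]), array([0.5213, 0.0606])), (0.55, array([431., 291.]), array([0.7952, 0.1756]))]
top rocket_mouth [(0.57, array([233., 200.]), array([0.527 , 0.0613]))]
top nose_mid [(0.56, array([340., 260.]), array([ 0.3542, -0.2303]))]
top nose_foot [(0.71, array([339., 260.]), array([ 0.3578, -0.2294]))]
top stand_top [(0.44, array([237., 209.]), array([0.5228, 0.0599]))]
top rocket_mid [(0.59, array([345., 294.]), array([ 0.2697, -0.2575])), (0.37, array([236., 204.]), array([0.5279, 0.0558]))]
208 ['174/114', '168/112', '170/112', '240/12', '95/17', '95/18', '108/18', '106/18', '106/18', '103/18', '98/17', '235/19', '181/102', '166/111', '167/111', '166/111', '167/112']
225 ['162/108', '176/113', '176/113', '112/17', '126/19', '140/20', '157/21', '159/21', '158/22', '156/21', '146/20', '135/18', '108/16', '94/14', '169/112', '165/110', '167/111']
255 ['91/20', '38/13', '34/14', '176/23', '188/25', '195/26', '199/26', '200/26', '198/25', '194/25', '187/24', '179/23', '170/22', '156/20', '28/9', '30/9', '105/20']
pred nose_mid [338.43844783 166.51769237] mouth [335.51513011 189.48818621]
```

Run:
```python
from h import *
from scipy.optimize import least_squares
t0=ctrl.get_obs()['tool_pos'];w=ctrl.snapshot('wrist')
a=np.linspace(0,2*np.pi,300)
def circ(x,y,z,r): return np.array([pix(w,(x+r*np.cos(s),y+r*np.sin(s),z)) for s in a])
def top(c,cols): # upper boundary of hull at columns
    m=np.zeros((420*4,560*4),np.uint8)
    h=cv2.convexHull(c.astype(np.float32)).reshape(-1,2); out=[]
    for col in cols:
        ys=[]
        for (x1,y1),(x2,y2) in zip(h,np.roll(h,-1,0)):
            if (x1-col)*(x2-col)<=0 and x1!=x2: ys.append(y1+(col-x1)/(x2-x1)*(y2-y1))
        out.append(min(ys) if ys else 300)
    return np.array(out)
cols=np.arange(262,308,3)
v=cv2.imread('pics/w9.png').astype(int);sat=v.max(2)-v.min(2)
e=np.array([next(r for r in range(190,260) if sat[r,c]<60) for c in cols])-.5
f=t0[2]-.0227
def nose(q,R=.022): return top(np.vstack([circ(q[0],q[1],f+.010,R),circ(q[0],q[1],f+.034,R)]),cols)-e
for R in(.022,.020,.018):
    s=least_squares(nose,t0[:2],kwargs=dict(R=R),diff_step=1e-3,x_scale=1e-2);print('nose R',R,(s.x-t0[:2])*1e3,np.sqrt(2*s.cost/len(cols)))
g=w['img'].astype(int).min(2);cc=np.arange(262,304,3)
er=[]
for c in cc:
    rr=[r for r in range(150,240) if g[r,c]>185]; er.append(rr[0]-.5 if rr else np.nan)
print(er); er=np.array(er);ok=~np.isnan(er);cols=cc[ok];er=er[ok]
s=least_squares(lambda q:top(circ(q[0],q[1],.17,.022),cols)-er,[.5215,.06],loss='soft_l1',diff_step=1e-3,x_scale=1e-2);print('rim',s.x,s.fun.round(1),t0)
```

```text
nose R 0.022 [-0.84362827  1.85583218] 0.2418686134559057
nose R 0.02 [ 0.03239528 -0.1758328 ] 0.44361428424869886
nose R 0.018 [ 0.9285916  -2.27366521] 0.8846082200579246
[194.5, 191.5, 190.5, 189.5, 188.5, 187.5, 187.5, 188.5, 188.5, 189.5, 190.5, 192.5, 194.5, 197.5]
rim [0.52365538 0.06180832] [-0.7  0.4 -0.1 -0.2  0.   0.6  0.5 -0.3  0.2  0.   0.2 -0.2 -0.1 -0.2] [0.52100228 0.05967118 0.23266305]
```

The wrist fit gives the mouth 3 mm further in +x than the cone, and 44 mm diameter fits the cone best, so this is the right one. I'm correcting and lowering to a 1 cm gap.

Emit:
apply_moves([
  [[0.1, 0, 0], 0, 1],
  [[0.2, 0, 0], 0, 1],
  [[0.3, 0, -0.4], 0, 1],
  [[0.3, 0, -1], 0, 1],
  [[0.3, 0, -1.6], 0, 1],
  [[0.3, 0, -2.2], 0, 1],
  [[0.3, 0, -2.7], 0, 1],
  [[0.3, 0, -2.9], 0, 1],
  [[0.3, 0, -3], 0, 1],
  [[0.3, 0, -3], 0, 1],
  [[0.3, 0, -3], 0, 1],
  [[0.3, 0, -3], 0, 1],
  [[0.3, 0, -3], 0, 1],
])

```text
clock: 20.52
tool_pos: [0.5242, 0.0597, 0.203]
orientation: [-180.0, -0.0, -64.9]
force: [0.6, 0.6, 0.3]
opening: 0.0354
gripper_force: 25.8
```

Run:
```python
from h import *
o=ctrl.get_obs();t=o['tool_pos'];print(o['clock'],t,o['orientation'],o['opening'],o['gripper_force'],o['force'],np.abs(o['qvel']).max())
w=ctrl.snapshot('wrist');p=ctrl.snapshot('scene');f=t[2]-.0227
for k,z in(('rocket_mouth',.17),('rocket_mid',.12),('nose_mid',f+.031),('nose_foot',f)):
    print(k,[(round(r['score'],2),np.round(r['at']),atz(p,r['at'],z).round(4)[:2]) for r in ctrl.spot_point(p,k)[:2]])
g=w['img'].astype(int).min(2)
print([(c,next((r for r in range(150,240) if g[r,c]>185),None)) for c in range(256,310,5)])
for n,(x,y,z) in dict(rim=(.5237,.0608,.17)).items():
  a=np.linspace(0,6.28,300);q=np.array([pix(w,(x+.022*np.cos(s),y+.022*np.sin(s),z)) for s in a]);print(n,q.min(0),q.max(0))
# scene grayness profile down the rocket/nose axis
s=p['img'].astype(int);c0,r0=pix(p,(.523,.0605,.20));
for z in np.arange(.165,.215,.003):
  u=pix(p,(.523,.0605,z));c,r=int(round(u[0]+1.5)),int(round(u[1]+1));print(r,[ '%d/%d'%(s[r,k].mean(),s[r,k,0]-s[r,k,2]) for k in range(c-12,c+13,2)])
```

```text
20.5167 [0.52416437 0.0597236  0.20297172] [-1.79966777e+02 -2.34415043e-03 -6.49014765e+01] 0.035437541172840224 25.827650756109506 [0.59668355 0.62242125 0.31899504] 0.1341911188145553
rocket_mouth [(0.87, array([336., 193.]), array([0.531 , 0.0571]))]
rocket_mid [(0.72, array([331., 205.]), array([0.5232, 0.0534]))]
nose_mid [(0.63, array([339., 178.]), array([0.526 , 0.0615])), (0.6, array([333., 206.]), array([0.6024, 0.0217]))]
nose_foot [(0.69, array([202., 216.]), array([ 0.5383, -0.2478])), (0.62, array([335., 186.]), array([0.5212, 0.0579]))]
[(256, 192), (261, 195), (266, 204), (271, 201), (276, 199), (281, 198), (286, 199), (291, 199), (296, 201), (301, 204), (306, 208)]
rim [251.69649657 196.92075458] [316.10709812 258.33261727]
192 ['113/102', '111/60', '144/26', '85/24', '77/24', '81/23', '77/23', '75/24', '76/22', '80/25', '147/43', '115/94', '115/106']
192 ['113/102', '111/60', '144/26', '85/24', '77/24', '81/23', '77/23', '75/24', '76/22', '80/25', '147/43', '115/94', '115/106']
191 ['114/103', '122/63', '134/29', '76/25', '75/24', '77/23', '78/24', '79/23', '79/21'
[... 1110 characters left out ...]
93/23', '95/27', '86/25', '75/23', '67/22', '76/23', '76/25']
181 ['116/104', '75/34', '73/19', '80/25', '94/24', '98/25', '107/27', '102/24', '81/24', '61/25', '65/20', '69/23', '77/21']
180 ['120/105', '76/37', '75/25', '91/25', '105/27', '112/27', '115/28', '102/25', '65/21', '59/23', '59/22', '65/22', '72/23']
179 ['126/107', '79/45', '78/22', '95/28', '113/27', '121/28', '125/31', '104/27', '56/22', '56/24', '59/25', '63/22', '63/24']
178 ['121/108', '82/51', '84/23', '104/28', '118/32', '126/32', '132/28', '107/26', '51/22', '58/24', '65/22', '56/25', '63/27']
177 ['103/91', '80/24', '106/28', '118/28', '124/29', '131/31', '132/29', '75/22', '54/23', '58/21', '60/19', '50/26', '58/23']
```

The rocket is undisturbed, the cone is aligned to within about 1 mm, the gap is 1 cm and the arm is still. Handing in.

```bash
python3 -c "
from plant import ctrl
print(ctrl.close_job())"
```

```text
the job is handed in; nothing more can be done
None
```

I handed the job in at about 20.5 s: the rocket stands on the stand, and the bigger nose cone is held point up about 1 cm above its mouth, aligned to about 1 mm by my measurements. One reading stays unexplained: the gripper showed 35 mm on the 44 mm cone, though the cone followed a test lift firmly and its outline fitted 44 mm. The hand-in returned no verdict.

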